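# Clamp the square milk bottle in the leaning draw-up stand

## Task

Put the square milk bottle into the leaning clamp, ready for drawing up feeds: turn it so that its flats are square to the jaws, set it down (do not drop it) cap up on the sloping seat with its bottom fully on the seat and one flat against the backrest, and let go of it. Then push the sliding jaw in until the bottle is held snugly between the two jaws, and leave everything else on the table where it is.

Things in the scene. Friction and masses are not known exactly. Their poses are not given: they have to be found in the camera images.
- square_bottle: White plastic bottle, rigid, closed, 0.2-0.4 kg: square body 60 x 60 mm, 90 mm high (edges rounded 4 mm), short neck, round blue cap 44 mm across from 98 to 116 mm above the bottom. Upright on the table at any yaw, in one of three places shared with round bottle and beaker. Origin: centre of its underside; z up through the cap, x and y square to its flats (all four alike).
- cradle: Sloping metal seat of the leaning clamp, fixed to the table. Origin: point on the seat's top, 50 mm above the table, where the centre of the bottle's underside belongs. z: square to the seat, leaning 30 deg from vertical; x: up the slope, away from the backrest; y: level, from fixed jaw to sliding jaw. At yaw 0 z leans towards the robot. Seat: x -42 to 58, y -45 to 150, 8 mm thick.
- backrest (a point): Centre of the backrest's face, on the robot's side of the seat: seat x -30, y -3, 35 mm above the seat. A fixed plate square to the seat, 70 mm high, 66 mm wide (y -36 to 30), 8 mm thick. The far side of the seat is open. Axes as the seat's.
- fixed_jaw (a point): Centre of the fixed jaw's face: seat x 4, y -30, 22 mm above the seat. The jaw is 45 mm high, 12 mm thick, 76 mm long (x -34 to 42). Axes as the seat's. Under the clamp a flat base 150 x 215 mm, 8 mm thick, lies on the table.
- jaw (a joint): Slide of the sliding jaw (m), towards the fixed jaw (seat -y). Its face is at seat y = 70 mm minus this value: 0 wide open, 0.040 when it meets a properly seated bottle, stop at 0.055. Starts at 0 to 0.018. About 4 N moves it, slowly; it stays where it is left. The jaw is 12 mm thick, 45 mm high, seat x -24 to 42.
- jaw_pad (a point): Centre of the outer face of the sliding jaw's upright push tab, moving with it: 68 mm outward (+y) of the jaw's face, seat x +9, 40 mm above the seat. The tab is 50 mm wide (along x), 12 mm thick (y), 10 to 62 mm above the seat; 44 mm of stem is open between tab and jaw. Push it along seat -y, or pinch it. Axes as the seat's.
- round_bottle: Bystander: white bottle like the square one but with a round body, 64 mm across, 116 mm high with its blue cap. Origin: centre of its underside.
- beaker: Bystander: open steel beaker, 72 mm across, 85 mm high. Origin: centre of its underside.
- bowl: Bystander: wooden bowl, 130 mm across, 55 mm high, on the far side of the table. Origin: centre of its underside.
- lid_a: Bystander: steel jar ring lying flat, 72 mm across, 12 mm high, on the robot's side. Origin: centre of its underside.
- lid_b: Bystander: the same kind of jar ring, on the far side. Origin: centre of its underside.
- scoop: Bystander: blue plastic scoop lying flat, handle to its -x, left of the robot. Origin: on its underside near the middle.
- tin: Bystander: steel tin with a paper label, 70 mm across, 95 mm high, far left. Origin: centre of its underside.

How it is judged:
On the way, in this order (a step that is already met when the one before it is completed fails the run):
1. the bottle stands released on the seat (within 5 mm), flat within 7 mm of the backrest, flats and axis within 6 degrees of square, the sliding jaw still open (joint under 0.030) (x of square_bottle in the frame of cradle between -0.005 and 0.007 m and y of square_bottle in the frame of cradle between -0.006 and 0.032 m and z of square_bottle in the frame of cradle between -0.004 and 0.005 m and angle between the z axis of square_bottle and the z axis of cradle, either way round below 0.105 rad and angle between square_bottle's own z axis and vertical below 1 rad and (angle between the x axis of square_bottle and the x axis of cradle, either way round below 0.105 rad or angle between the x axis of square_bottle and the y axis of cradle, either way round below 0.105 rad) and value of joint jaw below 0.03 m and contact force between the fingers and square_bottle below 0.2 N), for 0.2 s.
2. the sliding jaw is pushed in onto the bottle's flat (joint over 0.0375) (value of joint jaw above 0.0375 m), for 0.2 s.
At the end, for the whole second after the job is handed in: The bottle rests cap up in the clamp: origin within 4 mm of the seat point in y and z, -5 to +6 mm in x (from the backrest), axis within 4 degrees of the seat's normal, flats within 4 degrees of square to the jaws, sliding jaw closed onto it (joint over 0.0375, gap under 2.5 mm) (x of square_bottle in the frame of cradle between -0.005 and 0.006 m and y of square_bottle in the frame of cradle between -0.004 and 0.004 m and z of square_bottle in the frame of cradle between -0.004 and 0.004 m and angle between the z axis of square_bottle and the z axis of cradle, either way round below 0.07 rad and angle between square_bottle's own z axis and vertical below 1 rad and (angle between the x axis of square_bottle and the x axis of cradle, either way round below 0.07 rad or angle between the x axis of square_bottle and the y axis of cradle, either way round below 0.07 rad) and value of joint jaw above 0.0375 m and linear speed of square_bottle below 0.02 m/s); the robot touches nothing.
It fails at once if the bottle is dropped (falls freely by more than about 1 cm) (linear speed of square_bottle above 0.5 m/s and contact force between the fingers and square_bottle below 0.05 N).
It fails at once if a bystander (round bottle, beaker, bowl, jar rings, scoop, tin) is moved by more than 40 mm (distance of any of round_bottle, beaker, bowl, lid_a, lid_b, scoop, tin from where it was at the start of the episode above 0.04 m).
It also fails if it takes over 48 s, if anything falls off the work surface, if the arm or the gripper's body presses on something with over 40 N, if the wrist force passes 120 N, or if a joint passes its speed limit or range.

## Robot

A 7-joint arm with a two-finger parallel gripper is mounted at the origin on the work surface. World frame = base frame: x ahead of the robot, y to its left, z up, the work surface at z = 0. Lengths are in m, angles in rad, forces in N, time in s.
With the tool pointing down it reaches from about 0.425 to 0.925 m from the base axis. Payload 6.8 kg.
Tool frame: the origin (TCP) lies at the very end of the fingers, on their centre line; the grasp point (between the pads) lies 19 mm behind it; z points along the fingers, y is the line along which they close (so a half turn about z gives the same grasp; the last joint's range is limited). The gripper opens to 85 mm and grips with 20 to 120 N. Pads are 22 mm wide; open, the fingers measure 114 mm over their backs; the gripper's body (76 mm by 85 mm) begins 54 mm behind the grasp point. The pads swing forward as they close: fully open they stand 13 mm farther back than shut.
Start: joints at [-1.234, 0.477, 0.022, 1.555, -0.011, 1.109, -0.083], TCP at [0.29, 0.609, 0.231] pointing down, gripper open.
Joint ranges: [-2.96, 2.96], [-0.34, 2.1], [-1.41, 1.46], [0.24, 2.44], [-1.37, 4.51], [0.17, 1.92], [-2.96, 2.96]. Speed limits (rad/s): [2.39, 2.39, 3.14, 3.14, 3.14, 3.14, 3.14].

## Interface

Orientations are given as a unit quaternion [w, x, y, z].
In Python, from station import bot gives the robot as it stands.
- The arm moves only by the shell command python3 nudge.py 'ROWS' [FORCE]. ROWS is a JSON list of rows, 1 to 20 of them, each of 5 numbers: dx, dy, dz in m, then a turn about the tool's z in rad, then the opening from 0.0 (shut) to 1.0 (fully open); each row shifts and turns the commanded pose from where the row before left it, along the tool's axes as they then stand; what a row does not reach is not made up. A row lasts 1/10 s, in which the tool goes at most 0.05 m and 0.15 rad, less where a joint would pass 70% of its speed; a pose out of reach is approached as far as the arm can. The fingers move at their own pace and stop on an object; FORCE is the grip in N (left out, the last holds). Time passes only in rows, so rows that do not move let the fingers close. It prints the time, the measured TCP pose, the force, the opening and the grip force at its end.
- bot.get_obs(): the state, without advancing time (a new reading comes with each control period).
- bot.read_camera(name): name is "scene" or "top" or "wrist"; returns the picture (384x512x3 uint8, blue, green, red); there is no depth.
- bot.camera_info(name): a dict with "vertical_fov" (degrees; the focal length in pixels is half the picture's height over the tangent of half this angle, whatever the lens; pixels are square), "cx", "cy" (the principal point, pixels), "view" (4x4, takes a point from world to camera coordinates); the wrist camera has in their place "hand_eye" (4x4, takes a point from camera to tool coordinates, whose origin is the TCP and whose axes are the flange's). Camera axes: x right, y up, looking along -z (the intrinsics and any distortion apply to the point x, -y, -z); pixel columns grow to the right and rows downward; lengths in m; the calibration is good to about 2 mm. The wrist camera is an equidistant fisheye: a pixel r from the principal point sees the ray r / f radians off the axis. A picture is of the moment at which its call begins: read the wrist's pose just before it. camera_info takes no time and is no camera call.
- bot.hand_in(): hands the job in; it is judged then, once.
The state is a dict: "t": time; "q": joint angles; "joint_vel": joint speeds; "joint_torque": joint torques, N m; "eef_pos": TCP position; "tool_rot": TCP orientation; "contact_force": force on the tool from outside, world axes, zero at the start; "torque": the same for the moment, N m; "gripper_width": opening from 0.0 (shut) to 1.0 (fully open); "grasp_force": force on a finger pad.
Only numpy, scipy, OpenCV 4.12 (cv2) and the standard library are available. Lean on these libraries where they do the work, as an engineer would, in place of code of your own. Each camera call takes 0.05 s, during which the arm holds its last target. There are 200 camera calls.

## Working session

There is one attempt and no reset: what is moved stays moved. The work goes in short steps, Python scripts to look and compute and a shell command to move; the robot and the scene stay as the last step left them, time stands still between calls to the robot, and variables do not carry over. Pictures are saved under pics/ and viewed, at most 10 in all, crops included, and the job is handed in when it is done.

```bash
ls; mkdir -p pics
python3 - <<'E'
from station import bot
import cv2,numpy as np
o=bot.get_obs();print({k:np.round(v,3).tolist() for k,v in o.items()})
for n in ("scene","top","wrist"):
    c=bot.camera_info(n);print(n,{k:(np.round(v,4).tolist()) for k,v in c.items()})
ims=[bot.read_camera(n) for n in ("scene","top","wrist")]
for n,i in zip(("scene","top","wrist"),ims): cv2.imwrite(f"pics/{n}0.png",i)
E
```

```text
nudge.py
pics
station.py
{'t': 0.0, 'q': [-1.234, 0.478, 0.022, 1.557, -0.011, 1.109, -0.083], 'joint_vel': [0.0, -0.001, -0.0, 0.001, -0.003, -0.001, -0.0], 'joint_torque': [-0.0, -59.646, 1.608, -28.119, 0.012, 0.009, -0.0], 'eef_pos': [0.29, 0.609, 0.23], 'tool_rot': [-0.0, 0.221, 0.975, -0.001], 'contact_force': [-0.099, -0.267, 0.11], 'torque': [-0.006, 0.01, -0.043], 'grasp_force': 0.0, 'gripper_width': 1.003}
scene {'vertical_fov': 48.5434, 'cx': 254.1611, 'cy': 186.9527, 'view': [[-0.0237, 0.9995, 0.0205, -0.0485], [-0.6076, -0.0307, 0.7936, 0.3118], [0.7939, 0.0063, 0.6081, -1.5014], [0.0, 0.0, 0.0, 1.0]]}
top {'vertical_fov': 47.9725, 'cx': 261.0066, 'cy': 189.4358, 'view': [[0.0211, -0.9995, 0.0237, 0.0127], [0.9952, 0.0232, 0.0947, -0.604], [-0.0952, 0.0216, 0.9952, -1.1386], [0.0, 0.0, 0.0, 1.0]]}
wrist {'vertical_fov': 65.7065, 'cx': 254.1267, 'cy': 196.6195, 'hand_eye': [[-0.0004, 0.9473, 0.3204, 0.0822], [1.0, 0.0003, 0.0005, 0.0002], [0.0004, 0.3204, -0.9473, -0.1428], [0.0, 0.0, 0.0, 1.0]]}
```
View pics/scene0.png

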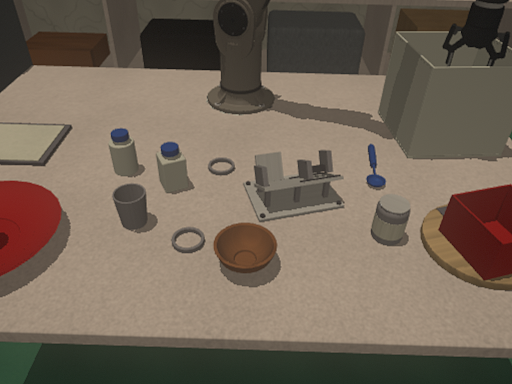

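View pics/top0.png

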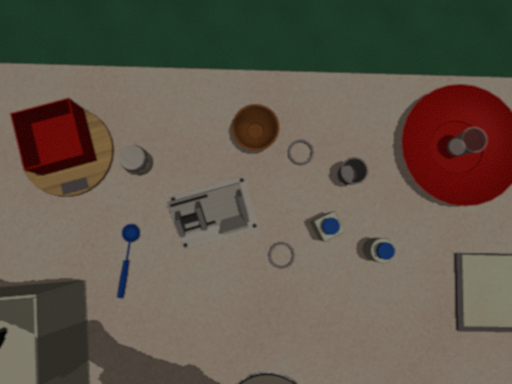

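The scene view shows the square bottle (cap at 170,150), round bottle, beaker and clamp around (295,180). In the top view the caps are at (330,226) for the square bottle and (386,250) for the round one. The clamp base corners there are about (168,203), (242,180), (255,226) and (185,245). The gripper starts over the grey bin.

Create h.py:
```python
import numpy as np, cv2
from station import bot
from scipy.spatial.transform import Rotation as R
def ray(name,px,obs=None):
    """world origin + unit rays of pixels (N,2)"""
    c=bot.camera_info(name); px=np.atleast_2d(px).astype(float)
    f=192/np.tan(np.radians(c["vertical_fov"])/2)
    u=(px-[c["cx"],c["cy"]])/f
    if name=="wrist":
        r=np.linalg.norm(u,axis=1,keepdims=True)+1e-12
        d=np.c_[u/r*np.sin(r),np.cos(r)]
    else: d=np.c_[u,np.ones(len(u))]
    d=d*[1,-1,-1]; d/=np.linalg.norm(d,axis=1,keepdims=True)
    if name=="wrist":
        T=np.array(c["hand_eye"]);w=R.from_quat(np.roll(obs["tool_rot"],-1)).as_matrix()
        return w@T[:3,3]+obs["eef_pos"], d@T[:3,:3].T@w.T
    V=np.array(c["view"]); return -V[:3,:3].T@V[:3,3], d@V[:3,:3]
def onz(name,px,z,obs=None):
    o,d=ray(name,px,obs); return o+d*((z-o[2])/d[:,2:])
def tri(a,b):
    """nearest point of two (o,d) rays and the gap"""
    (o1,d1),(o2,d2)=a,b
    A=np.c_[d1,-d2]; s=np.linalg.lstsq(A,o2-o1,rcond=None)[0]
    p,q=o1+d1*s[0],o2+d2*s[1]; return (p+q)/2,np.linalg.norm(p-q)
def project(name,P,obs=None):
    c=bot.camera_info(name);f=192/np.tan(np.radians(c["vertical_fov"])/2)
    if name=="wrist":
        w=R.from_quat(np.roll(obs["tool_rot"],-1)).as_matrix();T=np.eye(4);T[:3,:3]=w;T[:3,3]=obs["eef_pos"]
        V=np.linalg.inv(T@np.array(c["hand_eye"]))
    else: V=np.array(c["view"])
    p=(np.atleast_2d(P)@V[:3,:3].T+V[:3,3])*[1,-1,-1]
    if name=="wrist":
        rho=np.linalg.norm(p[:,:2],axis=1,keepdims=True); return p[:,:2]/rho*np.arctan2(rho,p[:,2:])*f+[c["cx"],c["cy"]]
    return p[:,:2]/p[:,2:]*f+[c["cx"],c["cy"]]
def blue(im):
    h=cv2.cvtColor(im,cv2.COLOR_BGR2HSV)
    m=cv2.inRange(h,(105,120,40),(130,255,255))
    n,l,s,c=cv2.connectedComponentsWithStats(m)
    return [(s[i,4],s[i],c[i]) for i in range(1,n) if s[i,4]>25],m
def toolmove(target,obs):
    w=R.from_quat(np.roll(obs["tool_rot"],-1)).as_matrix()
    return w.T@(np.array(target)-obs["eef_pos"])
```

Run:
```python
from h import *
np.set_printoptions(precision=3,suppress=True)
t=cv2.imread("pics/top0.png");s=cv2.imread("pics/scene0.png")
for n,i in(("top",t),("scene",s)):
    for a,b,c in blue(i)[0]: print(n,a,b[:4],c,onz(n,c,.116 if n=="top" else .107))
c=onz("top",[(168,203),(242,180),(255,226),(185,245)],.008);print(c,c.mean(0),np.linalg.norm(np.diff(c,axis=0),axis=1))
print("bin",onz("top",[(88,282),(35,297),(88,384)],.2))
w=R.from_quat(np.roll(bot.get_obs()["tool_rot"],-1)).as_matrix();print(w)
```

```text
top 204 [323 218  16  16] [330.319 225.75 ] [[ 0.508 -0.147  0.116]]
top 217 [123 225  16  18] [130.484 232.622] [[0.481 0.347 0.116]]
top 215 [377 243  17  16] [385.14  250.493] [[ 0.45  -0.284  0.116]]
top 180 [118 260  10  37] [122.833 279.022] [[0.368 0.36  0.116]]
scene 88 [111 129  16   7] [118.591 132.17 ] [[ 0.436 -0.291  0.107]]
scene 106 [161 143  17   8] [168.896 146.377] [[ 0.497 -0.151  0.107]]
scene 91 [369 145   7  19] [371.681 153.692] [[0.502 0.344 0.107]]
scene 126 [367 169  18  16] [375.516 179.524] [[0.609 0.332 0.107]]
[[0.562 0.279 0.008]
 [0.63  0.079 0.008]
 [0.505 0.04  0.008]
 [0.45  0.228 0.008]] [0.537 0.156 0.008] [0.211 0.131 0.196]
bin [[0.37  0.413 0.2  ]
 [0.335 0.528 0.2  ]
 [0.15  0.4   0.2  ]]
[[-0.903  0.43  -0.001]
 [ 0.43   0.903 -0.001]
 [-0.    -0.001 -1.   ]]
```

```bash
python3 nudge.py '[[0,0,-0.045,0,1],[0,0,-0.045,0,1],[0,0,-0.04,-0.15,1],[0,0,0,-0.15,1],[0,0,0,-0.15,1],[0,0,0,-0.15,1],[0,0,0,-0.15,1],[-0.005,-0.046,0,-0.02,1],[-0.005,-0.046,0,0,1],[-0.005,-0.046,0,0,1],[-0.005,-0.046,0,0,1],[-0.005,-0.046,0,0,1],[-0.005,-0.046,0,0,1],[-0.004,-0.046,0,0,1],[-0.004,-0.046,0,0,1],[-0.004,-0.046,0,0,1],[-0.004,-0.046,0,0,1],[-0.004,-0.046,0,0,1],[0,0,0,0,1],[0,0,0,0,1]]' 20
python3 - <<'E'
from h import *
import json
o=bot.get_obs();im=bot.read_camera("wrist");cv2.imwrite("pics/w1.png",im)
json.dump({k:np.array(v).tolist() for k,v in o.items()},open("w1.json","w"))
E
```

```text
t: 2.15
eef_pos: [0.4988, 0.1444, 0.3611]
tool_rot: [-0.0, -0.16, 0.987, 0.0]
contact_force: [-0.2, 0.9, -0.7]
gripper_width: 1.006
grasp_force: 0.0
```

View pics/w1.png

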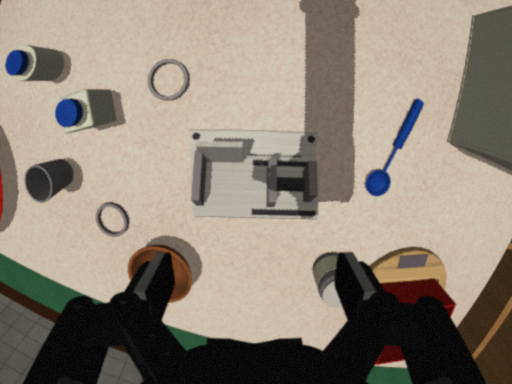

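The wrist view shows the clamp seen from above at (192–318, 130–218), with the robot side at the top. The fixed jaw is on the left at about (198,178), the backrest at the top around (225,150), the sliding jaw near (272,180) and the tab near (310,180). Next I'll view an enlarged crop.

Run:
```python
import cv2
im=cv2.imread("pics/w1.png")[120:228,184:328]
cv2.imwrite("pics/w1c.png",cv2.convertScaleAbs(cv2.resize(im,None,fx=5.5,fy=5.5,interpolation=cv2.INTER_CUBIC),alpha=1.3))
```

```text
(no output)
```

View pics/w1c.png

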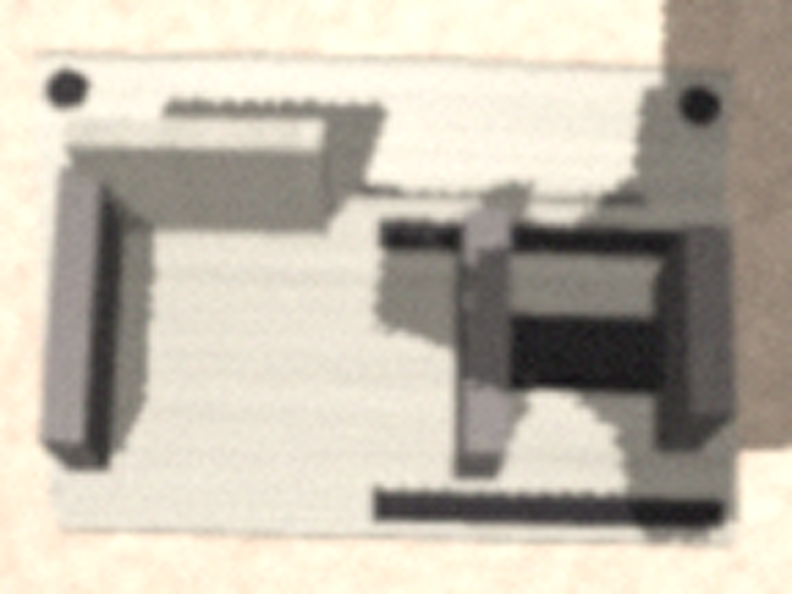

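The enlarged crop shows the fixed jaw's top with corners (62,170), (45,440) and (87,448). The backrest top edge runs from (68,148) to (326,150) and its foot is at (332,230). The sliding jaw's inner top edge is near x=458 with its far corner at (458,455), and the tab's outer top corners are (730,228) and (733,415). I'll fit x, y, yaw and the joint value to these points.

```bash
cat >> h.py <<'E'
def cradleT(p):
    T=np.eye(4);T[:3,:3]=(R.from_euler("z",p[2])*R.from_euler("y",-30,degrees=True)).as_matrix();T[:3,3]=[p[0],p[1],.05];return T
E
python3 - <<'E'
from h import *
import json
from scipy.optimize import least_squares
np.set_printoptions(precision=3,suppress=True)
o=json.load(open("w1.json"))
pts=[((42,-30,45),0,(87,448)),((42,-42,45),0,(45,440)),((-34,-42,45),0,(62,170)),((-30,30,70),0,(326,150)),((-30,-36,70),0,(68,148)),((-38,30,70),0,(324,120)),((-30,30,0),0,(332,230)),
((42,70,45),1,(458,455)),((42,82,45),1,(500,455)),((-16,138,62),1,(730,228)),((34,138,62),1,(733,415))]
P=np.array([p[0] for p in pts])/1000.;m=np.array([p[1] for p in pts]);px=np.array([p[2] for p in pts])/5.5+[184,120]
def f(v):
    Q=P.copy();Q[:,1]-=m*v[3];T=cradleT(v)
    return (project("wrist",Q@T[:3,:3].T+T[:3,3],o)-px).ravel()
r=least_squares(f,[.52,.13,.32,.01],loss="soft_l1");print(r.x,np.degrees(r.x[2]));print(f(r.x).reshape(-1,2))
# free-height check
g=lambda v:(lambda T:(project("wrist",(P-np.c_[0*m,m*v[3],0*m])@T[:3,:3].T+T[:3,3]+[0,0,v[4]],o)-px).ravel())(cradleT(v))
print(least_squares(g,list(r.x)+[0]).x)
json.dump(r.x.tolist(),open("cr.json","w"))
w=cv2.imread("pics/w1.png")
for a,b,c in blue(w)[0]:print(a,b[:4],c,onz("wrist",c,.112,o))
E
```

```text
[0.555 0.114 0.297 0.004] 17.013305684407936
[[ 0.148 -0.657]
 [-0.442  0.584]
 [ 0.118 -0.591]
 [-0.064  0.167]
 [-0.116 -0.024]
 [ 0.488  0.287]
 [-0.171  1.039]
 [ 0.018 -0.293]
 [ 0.866 -0.101]
 [-0.613 -0.339]
 [-0.152  0.16 ]]
[0.555 0.114 0.297 0.005 0.001]
415 [ 6 51 22 24] [16.219 62.275] [[ 0.45  -0.281  0.112]]
564 [ 56 100  26  27] [ 68.255 112.348] [[ 0.508 -0.145  0.112]]
979 [366 100  57  96] [392.455 153.667] [[0.422 0.328 0.112]]
```

```bash
python3 nudge.py '[[0.015,-0.039,0.009,0,1],[0.015,-0.039,0.009,0,1],[0.014,-0.039,0.009,0,1],[0.014,-0.039,0.009,0,1],[0.014,-0.039,0.009,0,1],[0.014,-0.039,0.009,0,1],[0.014,-0.038,0.009,0,1],[0,0,0,0,1],[0,0,0,0,1]]'
python3 - <<'E'
from h import *
import json
o=bot.get_obs();im=bot.read_camera("wrist");cv2.imwrite("pics/w2.png",im)
json.dump({k:np.array(v).tolist() for k,v in o.items()},open("w2.json","w"))
b=max(blue(im)[0],key=lambda a:a[0] if abs(a[2][0]-256)<90 else 0);print(b,onz("wrist",b[2],.113,o),o["eef_pos"])
x,y=b[2].astype(int);x0,y0=max(x-80,0),max(y-60,0);print(x0,y0)
cv2.imwrite("pics/w2c.png",cv2.convertScaleAbs(cv2.resize(im[y0:y0+120,x0:x0+160],None,fx=5,fy=5,interpolation=cv2.INTER_CUBIC),alpha=1.3))
E
```

```text
t: 3.1
eef_pos: [0.4909, -0.1432, 0.2979]
tool_rot: [-0.0, -0.162, 0.987, 0.0]
contact_force: [0.4, 1.2, -0.2]
gripper_width: 1.001
grasp_force: 0.0
(np.int32(1055), array([ 228,  167,   36,   37, 1055], dtype=int32), array([245.36966825, 185.09099526])) [[ 0.50783435 -0.1481624   0.113     ]] [ 0.49088562 -0.14322654  0.29794075]
165 125
```

View pics/w2c.png

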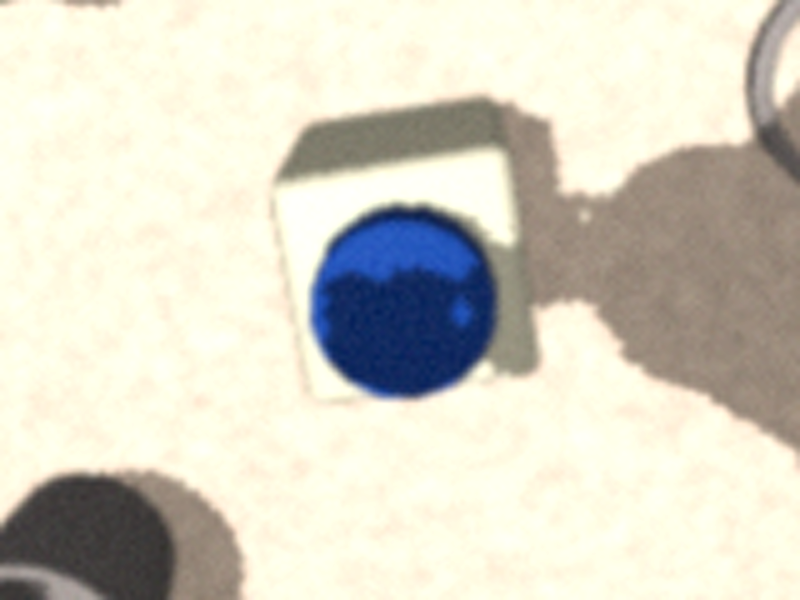

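The close view shows the square bottle's top, with corners at crop (275,184), (505,150), (312,400) and (540,372) and the cap centre at (405,300).

Run:
```python
from h import *
import json
np.set_printoptions(precision=4,suppress=True)
o=json.load(open("w2.json"));cr=json.load(open("cr.json"))
c=onz("wrist",np.array([(275,184),(505,150),(538,371),(312,400)])/5+[165,125],.088,o)[:,:2]
e=np.diff(np.r_[c,c[:1]],axis=0);print(c,c.mean(0),np.linalg.norm(e,axis=1),np.degrees(np.arctan2(e[:,1],e[:,0])))
a=np.degrees(np.arctan2(e[:,1],e[:,0]))%90;print("yaw mod 90",a,"cradle",np.degrees(cr[2]))
w=R.from_quat(np.roll(o["tool_rot"],-1)).as_matrix();print("tool y yaw",np.degrees(np.arctan2(w[1,1],w[0,1])))
cap=onz("wrist",[245.37,185.09],.113,o)[0];print(toolmove(cap,o))
```

```text
[[ 0.4968 -0.185 ]
 [ 0.4712 -0.1348]
 [ 0.5217 -0.1083]
 [ 0.5473 -0.16  ]] [ 0.5092 -0.147 ] [0.0564 0.057  0.0576 0.0564] [ 117.0195   27.6523  -63.6115 -153.6433]
yaw mod 90 [27.0195 27.6523 26.3885 26.3567] cradle 17.013305684407936
tool y yaw 108.65875147881474
[-0.0146 -0.0102  0.1849]
```

```bash
python3 nudge.py '[[0,0,0.02,-0.143,1],[-0.0138,-0.0118,0.04,0,1],[0,0,0.045,0,1],[0,0,0.045,0,1],[0,0,0.045,0,1],[0,0,0.03,0,1],[0,0,0.021,0,1],[0,0,0,0,1],[0,0,0,0,1]]' 20
python3 nudge.py '[[0,0,0,0,0],[0,0,0,0,0],[0,0,0,0,0],[0,0,0,0,0],[0,0,0,0,0],[0,0,0,0,0],[0,0,0,0,0],[0,0,0,0,0]]' 20
```

```text
t: 4.05
eef_pos: [0.5092, -0.1468, 0.0527]
tool_rot: [0.0, -0.233, 0.972, 0.0]
contact_force: [0.6, -0.1, 1.1]
gripper_width: 1.003
grasp_force: 0.0
t: 4.85
eef_pos: [0.5096, -0.1481, 0.0538]
tool_rot: [0.001, -0.232, 0.973, -0.0]
contact_force: [-0.7, 1.4, 6.6]
gripper_width: 0.699
grasp_force: 24.9
```

```bash
python3 nudge.py '[[0,0,-0.02,0,0],[0,0,-0.04,0,0],[0,0,-0.045,0.086,0],[0,0,-0.035,0.086,0],[0,0,0,0,0]]'
python3 - <<'E'
from h import *
import json
np.set_printoptions(precision=4,suppress=True)
o=bot.get_obs();cr=json.load(open("cr.json"));print(cr)
w=R.from_quat(np.roll(o["tool_rot"],-1)).as_matrix();print(w,"toolyaw-cr-90",np.degrees(np.arctan2(w[1,1],w[0,1])-cr[2])-90)
u=np.array([np.cos(cr[2]),np.sin(cr[2]),0]);v=np.array([-u[1],u[0],0])
print(toolmove(np.r_[cr[:2],.155]-.0013*u+.012*v,o))
E
```

```text
t: 5.35
eef_pos: [0.5114, -0.1495, 0.1974]
tool_rot: [0.005, -0.146, 0.989, -0.001]
contact_force: [1.8, -0.5, -2.6]
gripper_width: 0.696
grasp_force: 24.2
[0.5552924632937996, 0.1139679886935055, 0.2969382008411858, 0.00445036668858389]
[[-0.9571 -0.2895  0.0096]
 [-0.2895  0.9572 -0.0007]
 [-0.009  -0.0034 -1.    ]] toolyaw-cr-90 -0.18399653396978977
[-0.1166  0.2516  0.0426]
```

```bash
python3 nudge.py '[[-0.010,0.020,0,0,0],[-0.018,0.040,0,0,0],[-0.02,0.043,0,0,0],[-0.02,0.043,0,0,0],[-0.02,0.043,0,0,0],[-0.018,0.040,0,0,0],[-0.0106,0.0226,0.012,0,0],[0,0,0.015,0,0],[0,0,0.01,0,0],[0,0,0,0,0],[0,0,0,0,0],[0,0,0,0,0]]'
python3 - <<'E'
from h import *
import json
np.set_printoptions(precision=4,suppress=True)
o=bot.get_obs();cr=json.load(open("cr.json"))
T=cradleT(cr);u=np.array([np.cos(cr[2]),np.sin(cr[2]),0]);v=np.array([-u[1],u[0],0])
d=o["eef_pos"]-T[:3,3];print("u,v,z",d@u,d@v,d[2])
im=bot.read_camera("scene");cv2.imwrite("pics/s2.png",cv2.resize(im[90:240,210:390],None,fx=4,fy=4,interpolation=cv2.INTER_CUBIC))
E
```

```text
t: 6.55
eef_pos: [0.5469, 0.1253, 0.1559]
tool_rot: [0.0, -0.147, 0.989, 0.0]
contact_force: [0.6, -0.7, -2.9]
gripper_width: 0.701
grasp_force: 24.1
u,v,z -0.004667804912768848 0.013260929049133764 0.10590871078421275
```

View pics/s2.png

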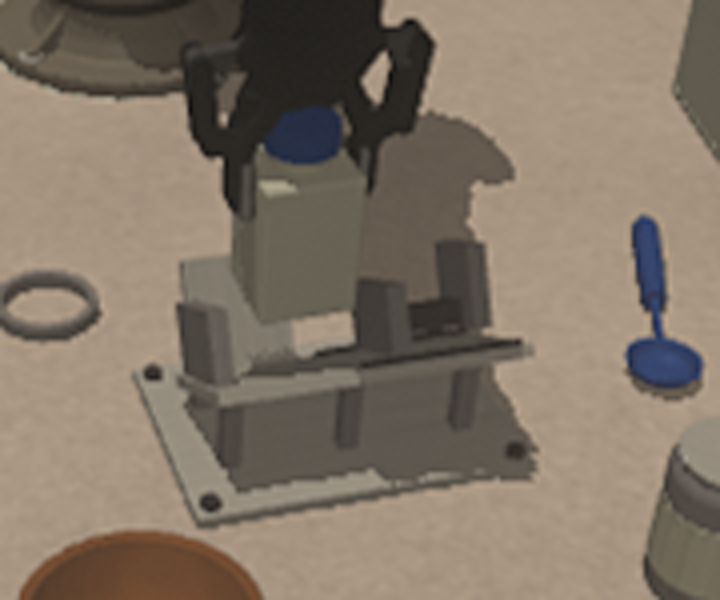

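The bottle hangs upright in the grip between the jaws, clear of both, with the backrest behind it. Now I'll lower it until the far bottom edge touches.

```bash
python3 nudge.py '[[-0.0017,-0.001,0.015,0,0],[-0.0017,0,0.012,0,0],[0,0,0.004,0,0],[0,0,0.003,0,0],[0,0,0.002,0,0],[0,0,0,0,0],[0,0,0,0,0]]' 20
cat > st.py <<'E'
from h import *
import json
np.set_printoptions(precision=4,suppress=True)
o=bot.get_obs();cr=json.load(open("cr.json"))
T=cradleT(cr);u=np.array([np.cos(cr[2]),np.sin(cr[2]),0]);v=np.array([-u[1],u[0],0])
d=o["eef_pos"]-T[:3,3];print("u,v,z",np.array([d@u,d@v,d[2]]))
E
python3 st.py
```

```text
t: 7.3
eef_pos: [0.5497, 0.126, 0.1202]
tool_rot: [-0.0, -0.147, 0.989, 0.0]
contact_force: [-3.9, -0.7, 7.3]
gripper_width: 0.701
grasp_force: 25.2
u,v,z [-0.0019  0.0132  0.0702]
```

```bash
python3 nudge.py '[[0.0025,0,0.0011,0,0],[0.0025,0,0.0012,0,0],[0.0025,0,0.0013,0,0],[0.0025,0,0.0013,0,0],[0.0025,0,0.0014,0,0],[0,0,0,0,0]]' 20; python3 st.py
python3 - <<'E'
from h import *
im=bot.read_camera("scene");cv2.imwrite("pics/s3.png",cv2.resize(im[90:240,210:390],None,fx=4,fy=4,interpolation=cv2.INTER_CUBIC))
E
```

```text
t: 7.9
eef_pos: [0.5395, 0.1233, 0.1145]
tool_rot: [0.002, -0.148, 0.989, 0.001]
contact_force: [-2.6, 1.0, 7.0]
gripper_width: 0.694
grasp_force: 24.5
u,v,z [-0.0124  0.0136  0.0645]
```

View pics/s3.png

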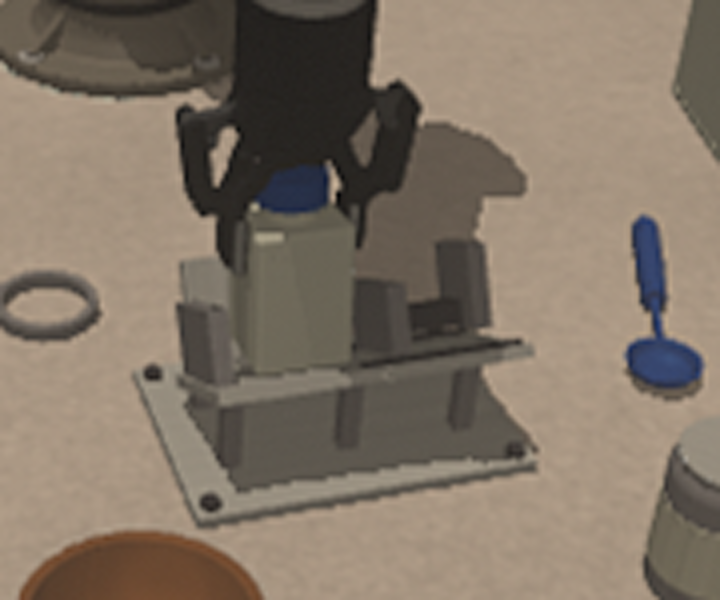

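The bottle's far bottom edge rests on the seat (crop 245–350, 370), it is held by the fingers and beginning to lean back. I'll continue along the arc.

```bash
python3 nudge.py '[[0.0023,0,0.0015,0,0],[0.0023,0,0.0016,0,0],[0.0023,0,0.0017,0,0],[0.0023,0,0.0018,0,0],[0.0023,0,0.0019,0,0],[0,0,0,0,0]]' 20; python3 st.py
python3 nudge.py '[[0.002,0,0.002,0,0],[0.002,0,0.002,0,0],[0,0,0,0,0]]' 20; python3 st.py
```

```text
t: 8.55
eef_pos: [0.528, 0.1198, 0.1056]
tool_rot: [0.001, -0.148, 0.989, 0.001]
contact_force: [-3.0, 0.6, 5.5]
gripper_width: 0.702
grasp_force: 25.6
u,v,z [-0.0244  0.0136  0.0556]
t: 8.85
eef_pos: [0.5239, 0.1186, 0.1015]
tool_rot: [0.001, -0.148, 0.989, 0.001]
contact_force: [-2.3, -0.5, 5.0]
gripper_width: 0.699
grasp_force: 26.4
u,v,z [-0.0287  0.0136  0.0515]
```

```bash
python3 nudge.py '[[0.002,0,0.0022,0,0],[0.002,0,0.0022,0,0],[0.002,0,0.0022,0,0],[0,0,0,0,0]]' 20; python3 st.py
python3 - <<'E'
from h import *
im=bot.read_camera("scene");cv2.imwrite("pics/s4.png",cv2.resize(im[90:240,210:390],None,fx=4,fy=4,interpolation=cv2.INTER_CUBIC))
E
```

```text
t: 9.25
eef_pos: [0.518, 0.1168, 0.0947]
tool_rot: [0.001, -0.148, 0.989, 0.0]
contact_force: [-2.1, 1.0, 3.3]
gripper_width: 0.697
grasp_force: 26.8
u,v,z [-0.0348  0.0136  0.0447]
```

View pics/s4.png

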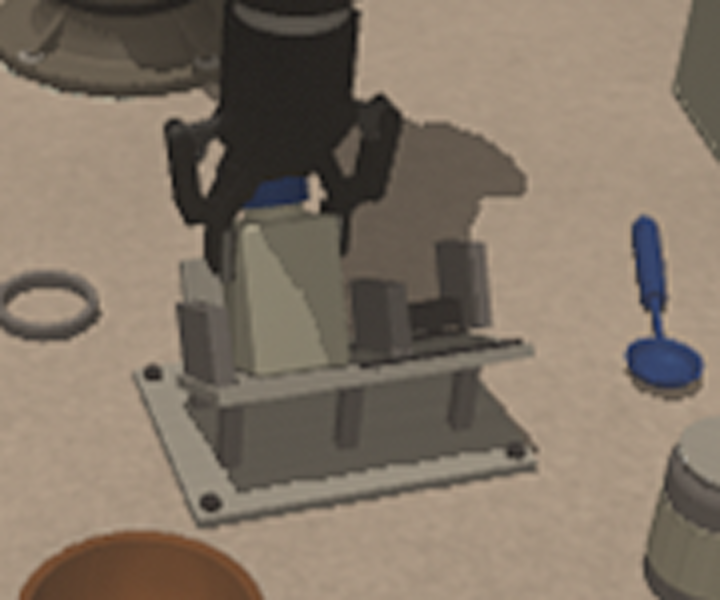

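The bottle now leans back, with its far face from (250,215) to (340,210) at the top and its lower edge at (250,372) to (345,362). I'll compare this with the predicted seated outline.

```bash
cat >> st.py <<'E'
def pred(name,x,y,tilt=0):
    c,s=np.cos(tilt),np.sin(tilt)
    Q=np.array([[30,-30,0],[30,30,0],[30,-30,88],[30,30,88],[0,0,107]])/1e3
    Q=(Q-[.03,0,0])@np.array([[c,0,s],[0,1,0],[-s,0,c]]).T+[.03+x,y,0]
    return project(name,Q@T[:3,:3].T+T[:3,3],o)
E
python3 - <<'E'
from st import *
for t in (0,4,8): print(t,((pred("scene",0.002,.0136,np.radians(t))-[210,90])*4).round(0).tolist())
E
```

```text
u,v,z [-0.0348  0.0136  0.0446]
0 [[254.0, 380.0], [351.0, 365.0], [237.0, 230.0], [335.0, 217.0], [268.0, 191.0]]
4 [[254.0, 380.0], [351.0, 365.0], [240.0, 231.0], [339.0, 218.0], [271.0, 188.0]]
8 [[254.0, 380.0], [351.0, 365.0], [244.0, 232.0], [343.0, 219.0], [275.0, 185.0]]
```

Run:
```python
import cv2
im=cv2.imread("pics/s4.png")[150:400,170:420]
cv2.imwrite("pics/s4c.png",cv2.convertScaleAbs(cv2.resize(im,(600,600),interpolation=cv2.INTER_CUBIC),alpha=1.6))
```

```text
(no output)
```

View pics/s4c.png

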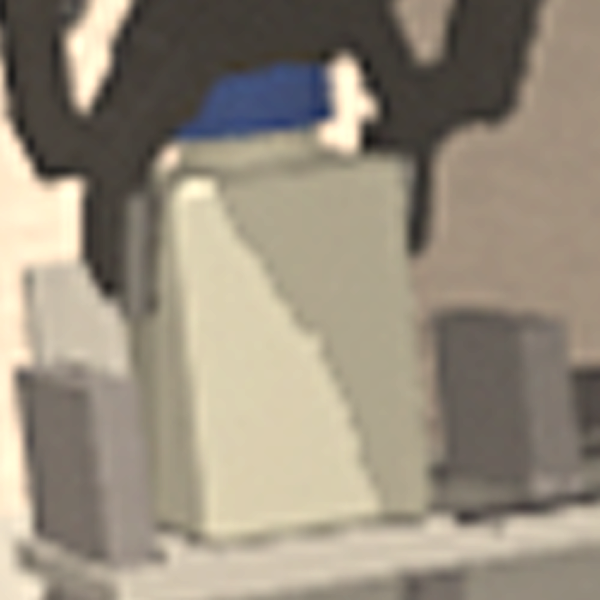

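```bash
python3 nudge.py '[[0.0015,0,0.002,0,0],[0.0015,0,0.002,0,0],[0,0,0,0,0]]' 20; python3 nudge.py '[[0.001,0,0.0015,0,0],[0.001,0,0.0015,0,0],[0,0,0,0,0]]' 20; python3 st.py
```

```text
t: 9.6
eef_pos: [0.5163, 0.1163, 0.0923]
tool_rot: [0.002, -0.148, 0.989, 0.001]
contact_force: [-5.1, 0.7, 21.8]
gripper_width: 0.702
grasp_force: 28.8
t: 9.9
eef_pos: [0.5163, 0.1163, 0.0916]
tool_rot: [0.004, -0.148, 0.989, 0.002]
contact_force: [-8.5, 0.4, 39.3]
gripper_width: 0.699
grasp_force: 31.3
u,v,z [-0.0366  0.0137  0.0416]
```

```bash
python3 nudge.py '[[0,0,-0.002,0,0],[0,0,-0.002,0,0],[0,0,0,0,0]]' 20; python3 st.py
```

```text
t: 10.2
eef_pos: [0.5138, 0.115, 0.0913]
tool_rot: [0.001, -0.147, 0.989, 0.0]
contact_force: [2.1, 1.1, 1.4]
gripper_width: 0.702
grasp_force: 27.0
u,v,z [-0.0394  0.0131  0.0413]
```

```bash
python3 nudge.py '[[0,0,0,0,0.78],[0,0,0,0,0.85],[0,0,0,0,1.0],[0,0,0,0,1.0],[0,0,-0.01,0,1.0],[0,0,-0.02,0,1.0],[0,0,-0.04,0,1.0],[0,0,-0.04,0,1.0],[0,0,-0.04,0,1],[0,0,0,0,1]]' 20
python3 - <<'E'
from st import *
im=bot.read_camera("scene");w=bot.read_camera("wrist");t=bot.read_camera("top")
cv2.imwrite("pics/s5.png",im);cv2.imwrite("pics/w5.png",w);cv2.imwrite("pics/t5.png",t)
for n,i in(("scene",im),("wrist",w),("top",t)):
    B=[(a,c) for a,b,c in blue(i)[0]]
    p=pred(n,0.0,.0136)[4];B=[x for x in B if np.linalg.norm(x[1]-p)<40];print(n,p,B)
    for a,c in B: print(onz(n,c,.05+.1*.866,o))
a=cv2.resize(im[100:220,230:380],None,fx=4,fy=4,interpolation=cv2.INTER_CUBIC)
q=pred("wrist",0,.0136)[4].astype(int);x0,y0=q-[60,60];b=cv2.resize(w[max(y0,0):y0+120,x0:x0+100],None,fx=2,fy=4,interpolation=cv2.INTER_CUBIC);print(x0,y0,b.shape)
cv2.imwrite("pics/c5.png",cv2.convertScaleAbs(a,alpha=1.5))
E
```

```text
t: 11.2
eef_pos: [0.516, 0.1153, 0.2471]
tool_rot: [0.005, -0.147, 0.989, 0.001]
contact_force: [1.4, 0.3, 0.3]
gripper_width: 1.0
grasp_force: 0.0
u,v,z [-0.0372  0.0128  0.1971]
scene [276.7158 137.6639] []
wrist [255.0511 175.9443] [(np.int32(2082), array([254.1143, 177.2017]))]
[[0.5031 0.1114 0.1366]]
top [225.9365 226.7535] []
195 115 (480, 200, 3)
```

View pics/c5.png

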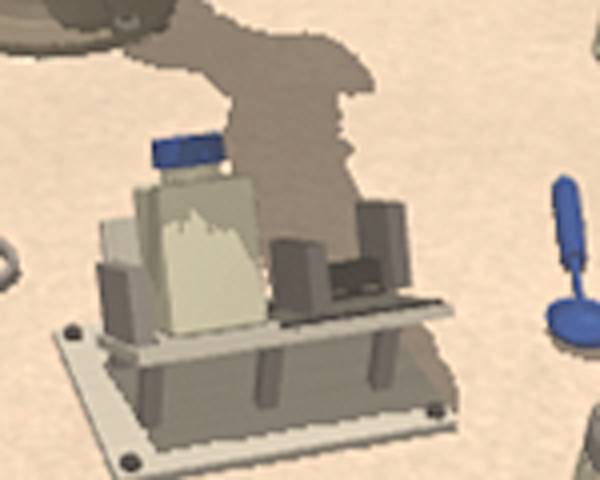

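The bottle stands released on the seat (foot at 165–268, 330; cap at 188,150), leaning on the backrest and clear of both jaws. I've used all ten views, so I'll check its lean numerically from the cap ray.

Run:
```python
from st import *
w=cv2.imread("pics/w5.png");_,m=blue(w)
cs,_=cv2.findContours(m,cv2.RETR_EXTERNAL,cv2.CHAIN_APPROX_NONE);c=max(cs,key=cv2.contourArea)
e=cv2.fitEllipse(c);print(e)
def seat(px,h):
    a,d=ray("wrist",px,o);a=T[:3,:3].T@(a-T[:3,3]);d=d@T[:3,:3];return a+d*((h-a[2])/d[:,2:])
print(seat([e[0]],.114)*1e3)
s=seat(c[:,0,:]-0.,.116)*1e3;print("extent",s.min(0),s.max(0))
sc=cv2.imread("pics/s5.png");h=cv2.cvtColor(sc,cv2.COLOR_BGR2HSV)
k=cv2.inRange(h[125:150,255:300],(100,80,30),(135,255,255));y,x=np.nonzero(k);print("scene cap",x.mean()+255,y.mean()+125,x.min()+255,x.max()+255,"pred",pred("scene",0,.0125)[4],pred("scene",.03,.0125,.1)[4]);
# tool deltas: shut fingers outside tab: tab outer face y=138-j, 30 mm off
P=T@np.array([.009,.138-.0045+.035,.040,1]);P[2]-=.012;print("tab contact",P,"delta",toolmove(P[:3],o))
```

```text
u,v,z [-0.0408  0.0133  0.191 ]
((254.1195068359375, 177.20240783691406), (49.865577697753906, 51.34806823730469), 6.884437561035156)
[[ -3.3538  13.1677 114.    ]]
extent [-24.7014  -7.4595 116.    ] [ 18.5687  33.6421 116.    ]
scene cap 276.1504424778761 137.4070796460177 268 285 pred [276.2778 137.7202] [281.392  136.6985]
tab contact [0.4943 0.2715 0.0771 1.    ] delta [-0.0285  0.1552  0.1639]
```

The scene-camera cap position agrees with the seated pose to 0.3 px, at y ≈ 13 mm. Next I'll shut the fingers, go outside the tab and push.

```bash
python3 nudge.py '[[-0.0075,0.042,0,0,0],[-0.007,0.042,0,0,0],[-0.007,0.042,0,0,0],[-0.007,0.039,0,0,0],[0,0,0.04,0,0],[0,0,0.04,0,0],[0,0,0.04,0,0],[0,0,0.033,0,0],[0,0,0,0,0],[0,0,0,0,0]]' 20; python3 st.py
```

```text
t: 12.35
eef_pos: [0.4913, 0.2803, 0.0873]
tool_rot: [-0.001, -0.147, 0.989, -0.001]
contact_force: [0.6, 0.3, -0.0]
gripper_width: 0.002
grasp_force: 0.0
u,v,z [-0.0126  0.1778  0.0373]
```

```bash
python3 nudge.py '[[0,-0.012,0,0,0],[0,-0.01,0,0,0],[0,-0.004,0,0,0],[0,-0.002,0,0,0],[0,-0.002,0,0,0],[0,-0.002,0,0,0],[0,0,0,0,0]]'; python3 st.py; python3 nudge.py '[[0,-0.002,0,0,0],[0,-0.002,0,0,0],[0,-0.002,0,0,0],[0,-0.002,0,0,0],[0,-0.002,0,0,0]]'; python3 st.py
```

```text
t: 13.05
eef_pos: [0.5011, 0.2515, 0.0883]
tool_rot: [0.0, -0.148, 0.989, 0.001]
contact_force: [-0.7, 2.6, 2.8]
gripper_width: -0.003
grasp_force: 1.6
u,v,z [-0.0116  0.1474  0.0383]
t: 13.55
eef_pos: [0.5044, 0.2407, 0.088]
tool_rot: [0.0, -0.148, 0.989, 0.0]
contact_force: [-0.8, 4.9, 2.8]
gripper_width: 0.002
grasp_force: 2.3
u,v,z [-0.0116  0.1361  0.038 ]
```

```bash
python3 nudge.py '[[0,-0.002,0,0,0],[0,-0.002,0,0,0],[0,-0.002,0,0,0],[0,-0.002,0,0,0],[0,-0.002,0,0,0],[0,-0.002,0,0,0],[0,-0.002,0,0,0],[0,-0.002,0,0,0]]'; python3 st.py;  python3 nudge.py '[[0,-0.0015,0,0,0],[0,-0.0015,0,0,0],[0,-0.0015,0,0,0],[0,0,0,0,0]]'; python3 st.py
```

```text
t: 14.35
eef_pos: [0.5087, 0.2263, 0.088]
tool_rot: [0.0, -0.148, 0.989, 0.001]
contact_force: [-0.8, 6.4, 3.7]
gripper_width: 0.0
grasp_force: 3.4
u,v,z [-0.0117  0.1211  0.038 ]
t: 14.75
eef_pos: [0.5101, 0.2216, 0.088]
tool_rot: [0.0, -0.148, 0.989, 0.0]
contact_force: [-0.6, 5.3, 3.2]
gripper_width: 0.006
grasp_force: 2.9
u,v,z [-0.0117  0.1162  0.038 ]
```

```bash
python3 nudge.py '[[0,-0.001,0,0,0],[0,-0.001,0,0,0],[0,-0.001,0,0,0],[0,0,0,0,0]]'; python3 st.py;  python3 nudge.py '[[0,-0.001,0,0,0],[0,-0.001,0,0,0],[0,0,0,0,0]]'; python3 st.py
```

```text
t: 15.15
eef_pos: [0.511, 0.2189, 0.088]
tool_rot: [0.0, -0.148, 0.989, 0.0]
contact_force: [-0.2, 7.4, 4.0]
gripper_width: 0.003
grasp_force: 3.0
u,v,z [-0.0117  0.1133  0.038 ]
t: 15.45
eef_pos: [0.5116, 0.217, 0.088]
tool_rot: [0.0, -0.148, 0.989, 0.0]
contact_force: [-0.8, 6.4, 2.8]
gripper_width: -0.001
grasp_force: 3.0
u,v,z [-0.0117  0.1113  0.038 ]
```

```bash
for i in 1; do python3 nudge.py '[[0,-0.001,0,0,0],[0,-0.001,0,0,0],[0,0,0,0,0]]'; python3 st.py; done; python3 nudge.py '[[0,-0.001,0,0,0],[0,-0.001,0,0,0],[0,0,0,0,0],[0,0,0,0,0]]'; python3 st.py
```

```text
t: 15.75
eef_pos: [0.5119, 0.2158, 0.088]
tool_rot: [0.0, -0.148, 0.989, 0.001]
contact_force: [-2.1, 8.2, 3.4]
gripper_width: 0.0
grasp_force: 4.0
u,v,z [-0.0117  0.1101  0.038 ]
t: 16.15
eef_pos: [0.5119, 0.2158, 0.088]
tool_rot: [-0.0, -0.149, 0.989, 0.002]
contact_force: [-3.4, 12.5, 3.6]
gripper_width: -0.003
grasp_force: 6.2
u,v,z [-0.0117  0.1101  0.038 ]
```

The jaw has stopped moving and the force is rising, so the bottle is clamped. I'll push a little firmer, retreat, then verify numerically.

```bash
python3 nudge.py '[[0,-0.001,0,0,0],[0,-0.001,0,0,0],[0,0,0,0,0],[0,0.005,0,0,0],[0,0.015,0,0,0],[0,0.02,0,0,0],[0,0.01,-0.03,0,0],[0,0,-0.045,0,0],[0,0,-0.045,0,0],[0,-0.035,-0.03,0,0],[0.008,-0.045,0,0,0],[0.01,-0.045,0,0,0],[0.01,-0.035,0,0,0],[0,0,0,0,0],[0,0,0,0,0],[0,0,0,0,0],[0,0,0,0,0],[0,0,0,0,0]]'
cat > fin.py <<'E'
from st import *
im=bot.read_camera("scene");cv2.imwrite("pics/s6.png",im)
h=cv2.cvtColor(im,cv2.COLOR_BGR2HSV);k=cv2.inRange(h[125:150,250:300],(100,80,30),(135,255,255));y,x=np.nonzero(k);print("scene cap",x.mean()+250,y.mean()+125)
for yy in (-.003,0,.003): print(yy,pred("scene",0,yy)[4])
print("x+4mm",pred("scene",.004,0)[4],"tilt4",pred("scene",0,0,.07)[4])
o=bot.get_obs();w=bot.read_camera("wrist");cv2.imwrite("pics/w6.png",w)
_,m=blue(w);cs,_=cv2.findContours(m,cv2.RETR_EXTERNAL,cv2.CHAIN_APPROX_NONE);c=max(cs,key=cv2.contourArea);e=cv2.fitEllipse(c);print(e)
a,d=ray("wrist",[e[0]],o);a=T[:3,:3].T@(a-T[:3,3]);d=d@T[:3,:3];print("cap in seat",(a+d*((.114-a[2])/d[:,2:]))*1e3)
Q=np.array([[42,30,45],[42,42,45],[-16,98,62],[34,98,62],[42,-30,45]])/1e3;print("pred jaw/tab px, j=.040:",project("wrist",Q@T[:3,:3].T+T[:3,3],o))
E
python3 fin.py
```

```text
t: 17.95
eef_pos: [0.5184, 0.0984, 0.2377]
tool_rot: [-0.0, -0.149, 0.989, -0.0]
contact_force: [-0.1, -0.6, -0.6]
gripper_width: 0.001
grasp_force: 0.0
u,v,z [-0.0398 -0.0041  0.1877]
scene cap 270.1946902654867 138.08849557522123
-0.003 [270.0831 138.5167]
0 [271.2855 138.3621]
0.003 [272.4862 138.2077]
x+4mm [271.7622 138.3693] tilt4 [272.103  137.5995]
((257.69354248046875, 181.36590576171875), (51.047607421875, 52.659515380859375), 9.986126899719238)
cap in seat [[  0.2426  -1.6198 114.    ]]
pred jaw/tab px, j=.040: [[287.9628 238.012 ]
 [299.5771 237.8735]
 [353.6067 179.1634]
 [356.5107 227.6206]
 [229.0495 238.0645]]
```

Run:
```python
import cv2
w=cv2.cvtColor(cv2.imread("pics/w6.png"),cv2.COLOR_BGR2GRAY)
for r in (195,205,215): print("tab",r,"from 325:",w[r-1:r+2,325:370].mean(0).astype(int).tolist())
for r in (232,235): print("jaws",r,"from 205:",w[r-1:r+2,205:310].mean(0).astype(int).tolist())
```

```text
tab 195 from 325: [111, 111, 110, 105, 88, 59, 44, 43, 43, 45, 44, 44, 43, 45, 46, 46, 47, 57, 70, 77, 75, 76, 75, 77, 74, 74, 76, 76, 85, 100, 109, 108, 106, 107, 107, 107, 107, 108, 104, 107, 109, 107, 109, 108, 106]
tab 205 from 325: [27, 29, 27, 27, 27, 27, 27, 29, 32, 39, 44, 45, 44, 46, 45, 45, 44, 50, 61, 70, 75, 74, 76, 75, 75, 75, 75, 73, 79, 93, 107, 109, 110, 109, 108, 110, 110, 108, 107, 110, 111, 109, 109, 109, 109]
tab 215 from 325: [27, 29, 28, 29, 28, 28, 25, 30, 32, 35, 43, 44, 46, 46, 47, 47, 45, 48, 58, 71, 74, 78, 77, 74, 76, 77, 74, 74, 77, 84, 98, 106, 107, 105, 107, 106, 107, 105, 106, 106, 106, 106, 104, 105, 105]
jaws 232 from 205: [211, 209, 207, 208, 208, 208, 205, 201, 199, 200, 188, 156, 138, 138, 139, 138, 138, 138, 138, 138, 138, 135, 117, 72, 49, 62, 89, 111, 119, 145, 177, 192, 197, 197, 196, 197, 196, 196, 195, 195, 194, 196, 196, 194, 196, 196, 194, 197, 194, 196, 197, 196, 197, 196, 197, 196, 197, 196, 196, 196, 196, 195, 196, 194, 195, 197, 195, 194, 195, 196, 195, 195, 195, 194, 197, 194, 185, 146, 89, 58, 53, 62, 71, 78, 76, 75, 76, 76, 77, 75, 77, 78, 82, 99, 111, 114, 111, 112, 111, 111, 111, 114, 111, 113, 111]
jaws 235 from 205: [205, 205, 204, 205, 207, 208, 204, 197, 195, 186, 160, 141, 137, 137, 139, 138, 137, 138, 137, 139, 136, 134, 117, 70, 51, 66, 108, 149, 171, 179, 191, 193, 193, 195, 193, 192, 194, 194, 193, 193, 193, 193, 195, 193, 194, 193, 194, 193, 194, 195, 194, 196, 195, 194, 194, 195, 195, 194, 195, 194, 193, 193, 195, 195, 195, 195, 195, 195, 194, 194, 194, 193, 193, 194, 196, 194, 185, 140, 84, 57, 58, 63, 70, 75, 77, 77, 79, 76, 76, 77, 76, 77, 83, 101, 110, 114, 113, 112, 113, 113, 114, 114, 113, 111, 112]
```

The jaw edges and tab sit where j = 0.040 predicts, apart from a common calibration shift of −1.4 px. With that shift removed, the bottle is at y ≈ 0 and upright on the seat, so I'm handing in.

```bash
python3 -c "
from station import bot
print(bot.hand_in())"
```

```text
the job is handed in; nothing more can be done
None
```

I handed the job in at about 18 s: the square bottle is seated cap up against the backrest, the sliding jaw is closed snugly on it (joint about 0.040 by camera), and the arm is clear; I never went near the bystanders but did not re-measure them, and no verdict came back.

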